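# Stand the spice jar in the condiment caddy and snap its cap on

### The job

Stand the open steel spice jar upright in the larger, empty bore of the wooden caddy, all the way down, and only then set the black jar cap on its neck and press it straight down until it clicks and is fully home on the jar. Do not let go of the job at the end: keep pressing down on the cap after the click, firmly (a steady push of about 12 to 20 N), and finish while still pressing. Leave everything else where it is.

Things in the scene. Friction and masses are not known exactly. Their poses are not given: they have to be found in the camera images.
- jar_center (a point): Open jar of plain steel, loose, standing on the table: 100 mm tall, 0.16 kg. Body 40 mm in diameter up to 75 mm from the foot, then a neck 30 mm in diameter with a conical tip and a dark mouth. Four sprung steel nubs stand out 3 mm round the neck, 84 mm above the foot: the cap snaps over them. This point: on the axis half-way up, 50 mm above the foot; z up the axis.
- cap_center (a point): Black plastic snap cap, loose, mouth down on the table: round, 46 mm outer diameter, 30 mm high, 30 g, flat top; open below (24 mm deep) with an inner bead 32 mm wide just inside the rim. This point: on its axis half-way up, 15 mm above the rim; z up. At rest on the nubs it is 53 mm above jar_center; fully home on its stop, 41 mm above jar_center.
- caddy: Wooden block, fixed (place and yaw vary): 100 mm along its x, 190 mm along its y, 36 mm high, with two round bores from above. Origin at the centre of its underside, on the table. The larger bore, for the jar, lies 45 mm from the origin along the block's -y; the smaller one, 50 mm along +y, holds a toothpick vial.
- bore (a point): Centre of the floor of the caddy's larger, empty bore: 43 mm in diameter, 24 mm deep, chamfered at the mouth, so its floor is 12 mm above the table and its mouth 36 mm. The jar's foot comes to rest here: standing fully down, the jar's centre point is 50 mm above this point. Axes as the caddy's.
- jar: The same jar as jar_center, with the origin at the centre of its foot; z up its axis.
- cap: The same cap, origin on its axis at the rim, z up. How it snaps: from resting on the nubs, pushing down meets a rising force, peaking at about 10 to 16 N after 1 to 3 mm; then the force drops (the click) and the cap runs on by itself to its stop, 12 mm below where it rested, where it is rigid again.
- canister: Bystander: plain steel tea canister, closed, 60 mm in diameter, 115 mm tall, no neck. Origin at the centre of its foot. Not to be moved.
- wide_lid: Bystander: black plastic lid of another tin, 68 mm in diameter and only 15 mm high, lying flat. Origin at the centre of its underside. Does not fit the jar; not to be moved.
- pick_vial: Bystander: wooden toothpick vial, 25 mm in diameter, 62 mm tall, standing in the caddy's smaller bore, its top 74 mm above the table. Origin at the centre of its foot. Not to be moved.
- soba_cup: Bystander: white dipping cup, 80 mm across the rim, 62 mm high, open upwards. Origin at the centre of its foot. Not to be moved.
- flour_brush: Bystander: small brush lying on the table beyond the task's things. Not to be moved.
- knife: Bystander: broad noodle knife with a 270 mm steel blade and a wooden grip, lying flat on a cutting board on the robot's right. Not to be moved.
Not all that is in view belongs to the job. What is shaped like the jar but orange or red is not meant.

How it is judged (in metres and radians):
On the way, in this order (a step that is already met when the one before it is completed fails the run):
1. the jar stands upright in the larger bore, fully down (horizontal distance between jar_center and bore below 0.006 m and z of jar_center in the frame of bore between 0.045 and 0.055 m and angle between jar_center's own z axis and vertical below 0.08 rad), for 0.3 s.
2. with the jar standing there, the cap is snapped fully home on its neck (all of step 1 and z of cap_center in the frame of jar_center between 0.036 and 0.043 m and horizontal distance between cap_center and jar_center below 0.004 m and angle between the z axis of cap_center and the z axis of jar_center, either way round below 0.1 rad), for 0.2 s.
At the end, for the whole second after the job is handed in: The jar stands upright (0.08 rad), fully down in the larger bore (6 mm aside, 5 mm in height); the cap is home on it (within 2 mm of its stop, 4 mm, 0.1 rad); the robot still presses: it touches the cap and the jar bears on the caddy with over 8 N, all through the last second (all of step 2 and contact force between jar and caddy above 8 N and contact force between any of the fingers, the arm and cap above 3 N); the arm keeps its last pose, push and grip.
It fails at once if a bystander is moved by more than 30 mm (distance of any of canister, wide_lid, pick_vial, soba_cup, flour_brush, knife from where it was at the start of the episode above 0.03 m).
It also fails if it takes over 69 s, if anything falls off the work surface, if the arm or the gripper's body presses on something with over 40 N, if the wrist force passes 120 N, or if a joint passes its speed limit or range.

### The arm

A 7-joint arm with a two-finger parallel gripper is mounted at the origin on the work surface. World frame = base frame: x ahead of the robot, y to its left, z up, the work surface at z = 0. Lengths are in m, angles in degrees, forces in N, time in s.
With the tool pointing down it reaches from about 0.425 to 0.875 m from the base axis. Payload 4.7 kg.
Tool frame: the origin (TCP) lies at the very end of the fingers, on their centre line; the grasp point (between the pads) lies grip_point_offset behind it (grip_point_offset is the distance from the TCP to the grasp point, in m); z points along the fingers, x is the direction in which the jaws open and shut, and the axes are right-handed (so a half turn about z gives the same grasp; the last joint's range is limited). The gripper opens to 85 mm and grips with 20 to 120 N. Pads are 22 mm wide; open, the fingers measure 114 mm over their backs; the gripper's body (76 mm by 85 mm) begins 54 mm behind the grasp point. The pads swing forward as they close: fully open they stand 13 mm farther back than shut.
Start: joints at [-72.645, 18.392, -4.016, 83.108, 1.295, 78.541, -3.26], TCP at [0.185, 0.623, 0.231] pointing down, gripper open.
Joint ranges: [-163.93, 163.93], [-17.29, 119.83], [-79.2, 71.16], [3.27, 140.29], [-89.18, 269.18], [5.43, 117.66], [-154.24, 154.24]. Speed limits (degrees/s): [147.25, 147.25, 180, 180, 180, 180, 180].

### API

Orientations are given as [roll, pitch, yaw] about the fixed x, y, z axes, in that order (R = Rz(yaw) Ry(pitch) Rx(roll)).
In Python, from station import get_obs, read_camera, camera_model, job_done, grip_point_offset gives the robot as it stands.
- The arm moves only by the tool send_rows, never from a script. Its arguments are lists of equal length, an entry for each row: "hand": the finger opening in cm, from 0 to 8.54; "offset": the shift along the tool's x, y, z in cm, a list of three; "angular": the turn, a rotation vector about the tool's x, y, z in degrees, a list of three. A call has exactly 5 rows; each row is the pose to reach, as a shift and turn from the pose commanded when the call began, along the tool's axes at that moment; what a row does not reach only later rows make up. A row lasts 1/10 s, in which the tool goes at most 50 mm and 8.59 degrees, less where a joint would pass 70% of its speed; a pose out of reach is approached as far as the arm can. A call with a gripper value outside its range is refused whole. The fingers move at their own pace and stop on an object; "squeeze" is the grip in N (left out, the last holds). Time passes only in rows, so rows that repeat a pose let the fingers close, or fill a call up. It gives the time, the measured TCP pose, the force and the opening at its end, in the units of the state.
- get_obs(): the state, without advancing time (a new reading comes with each control period).
- read_camera(name): name is "side" or "top"; returns (picture, depth): 480x640x3 uint8, red, green, blue; 480x640 float32, m along the optical axis (not along the pixel's ray), 0 where there is no reading.
- camera_model(name): a dict with "camera_matrix" (3x3 intrinsics, pixels), "eye" and "rotation" of the camera in the world. Camera axes: x right, y up, looking along -z (the intrinsics and any distortion apply to the point x, -y, -z); pixel columns grow to the right and rows downward; lengths in m; the calibration is good to about 2 mm. A picture is of the moment at which its call begins. camera_model takes no time and is no camera call.
- job_done(): hands the job in, once; it reports no verdict.
The state is a dict: "time": time; "q": joint angles; "joint_velocities": joint speeds; "joint_efforts": joint torques, N m; "tcp_pos": TCP position; "tool_rot": TCP orientation; "ft_force": force on the tool from outside, world axes, zero at the start; "moment": the same for the moment, N m; "width": finger opening in m.
Only numpy, scipy, OpenCV 4.12 (cv2) and the standard library are available. Lean on these libraries where they do the work, as an engineer would, in place of code of your own. Each camera call takes 0.05 s, during which the arm holds its last target. There are 200 camera calls.

## Working session

There is one attempt and no reset: what is moved stays moved. The work goes in short steps, Python scripts to look and compute and a tool call to move; the robot and the scene stay as the last step left them, time stands still between calls to the robot, and variables do not carry over. Pictures are saved under pics/ and viewed, about 8 in all and at most 12, crops included, and the job is handed in when it is done.

Besides the shell and the picture viewer there is one more tool, called after "Emit:" as name(argument=value, ...) on one line, values as JSON. send_rows: Moves the arm, as the interface text tells. Its arguments: {"type":"object","properties":{"hand":{"type":"array"},"offset":{"type":"array"},"angular":{"type":"array"},"squeeze":{"type":"number"}},"required":["hand","offset","angular"]}

```bash
mkdir -p pics; cat > h.py <<'E'
import numpy as np, cv2
from station import *
def cam(n):
    m=camera_model(n); return np.array(m["camera_matrix"]),np.array(m["eye"]),np.array(m["rotation"]),m
def shot(n):
    p,d=read_camera(n); np.savez(f"/tmp/{n}.npz",p=p,d=d); return p,d
def ray(n,u,v,z):
    K,e,R,m=cam(n); D=m.get("distortion")
    q=cv2.undistortPoints(np.array([[[u,v]]],float),K,None if D is None else np.array(D,float))[0,0]
    r=R@np.array([q[0],-q[1],-1]); return e+r*(z-e[2])/r[2]
def cloud(n,d):
    K,e,R,m=cam(n); vv,uu=np.mgrid[:480,:640]; D=m.get("distortion")
    q=cv2.undistortPoints(np.stack([uu.ravel(),vv.ravel()],1).astype(float)[:,None],K,None if D is None else np.array(D,float))[:,0]
    c=np.stack([q[:,0],-q[:,1],-np.ones(len(q))],1)*d.ravel()[:,None]
    return (c@R.T+e).reshape(480,640,3)
E
python3 - <<'E'
from h import *
print(get_obs(),grip_point_offset)
for n in("top","side"):
    print(n,camera_model(n)); p,d=shot(n); cv2.imwrite(f"pics/{n}0.png",p[...,::-1])
E
```

```text
{'time': 0.0, 'q': array([-72.6456043 ,  18.43945445,  -4.0169321 ,  83.17745415,
         1.29603593,  78.54143379,  -3.25825313]), 'joint_velocities': array([ 0.00628342, -0.09120171, -0.0343745 , -0.02830917,  0.04057011,
        0.11235462, -0.01509872]), 'joint_efforts': array([ 2.02454066e-04, -4.93593478e+01, -3.82497869e-01, -3.14326644e+01,
        1.27285984e-02,  1.16456591e-02,  2.87269664e-06]), 'tcp_pos': array([0.18499624, 0.62253134, 0.23019688]), 'tool_rot': array([1.79993505e+02, 1.13029830e-01, 7.34586869e+01]), 'ft_force': array([-0.37289058, -0.43840107,  0.07806937]), 'moment': array([-0.08025449,  0.05550866, -0.04094041]), 'width': 0.08560231760065198} 0.0187
top {'camera_matrix': array([[502.61516843,   0.        , 327.2357506 ],
       [  0.        , 502.61516843, 238.6639958 ],
       [  0.        ,   0.        ,   1.        ]]), 'eye': array([ 0.46306359, -0.10981815,  1.12515048]), 'rotation': array([  6.44163141,  -0.28393983, -88.98072213])}
side {'camera_matrix': array([[515.24783033,   0.        , 318.5495817 ],
       [  0.        , 515.24783033, 237.74416733],
       [  0.        ,   0.        ,   1.        ]]), 'eye': array([0.37536005, 0.72232559, 0.72299638]), 'rotation': array([  53.04638306,    0.2370364 , -166.83132051])}
```

```bash
sed -i 's/R=*//;s/^/&/' /dev/null; python3 - <<'E'
s=open('h.py').read()
s=s.replace('np.array(m["rotation"]),m','Rot.from_euler("xyz",m["rotation"],degrees=True).as_matrix(),m').replace('import numpy as np, cv2','import numpy as np, cv2\nfrom scipy.spatial.transform import Rotation as Rot')
open('h.py','w').write(s)
E
```

```text
sed: couldn't edit /dev/null: not a regular file
```

View pics/top0.png

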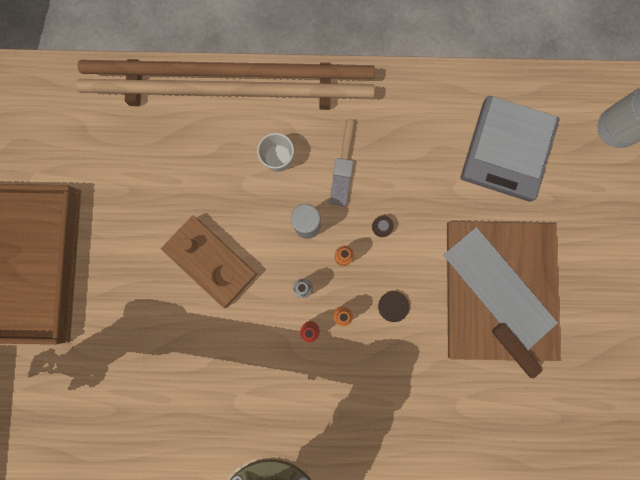

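View pics/side0.png

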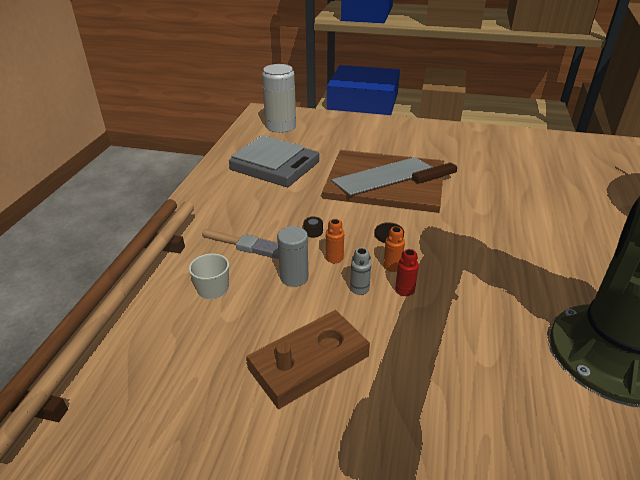

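Top view: the steel jar is at (302,289), and in the side view it is at (360,272). Things it could be mistaken for are the orange jars at (344,256) and (343,317), the red jar at (310,332), and the canister at (306,222). The cap is at (383,226), with the wide lid at (394,306) as its look-alike. The caddy's larger bore is near (222,275), and the vial is at (193,243).

```bash
python3 - <<'E'
from h import *
f=np.load("/tmp/top.npz");p,d=f["p"],f["d"]
C=cloud("top",d)
c=p[200:340,155:415]; cv2.imwrite("pics/crop0.png",cv2.resize(c[...,::-1],None,fx=3,fy=3,interpolation=cv2.INTER_CUBIC))
print("table z",np.median(C[380:400,100:150,2]), (d==0).mean())
def blob(u,v,r,zl,zh):
    s=C[v-r:v+r,u-r:u+r].reshape(-1,3); s=s[(s[:,2]>zl)&(s[:,2]<zh)]
    (cx,cy),(w,h),a=cv2.minAreaRect(s[:,:2].astype(np.float32)*1000)
    c,rad=cv2.minEnclosingCircle(s[:,:2].astype(np.float32)*1000)
    print(u,v,len(s),"rect",cx,cy,w,h,a,"circ",c,rad,"z",np.median(s[:,2]),s[:,2].max())
blob(302,289,18,.085,.11)
blob(302,289,18,.065,.08)
blob(383,226,18,.025,.035)
blob(394,306,22,.01,.02)
blob(306,222,25,.105,.125)
blob(209,260,55,.03,.042)
blob(192,242,14,.065,.085)
blob(222,275,16,.005,.018)
for n,u,v,z in(("side",360,255,.1),("side",313,220,.03)):
    print(n,ray(n,u,v,z))
f=np.load("/tmp/side.npz");S=cloud("side",f["d"])
for (u,v,r,zl,zh) in((360,272,25,.085,.11),(313,226,14,.027,.04)):
    s=S[v-r:v+r,u-r:u+r].reshape(-1,3); s=s[(s[:,2]>zl)&(s[:,2]<zh)]; print("side",s.mean(0),np.ptp(s,0),s[:,2].max())
print("side table",np.median(S[420:440,150:250,2]))
E
```

```text
table z -0.0007328163374770158 0.003961588541666667
302 289 186 rect 478.61578369140625 -62.69002151489258 29.383548736572266 28.535133361816406 55.657257080078125 circ (478.3992919921875, -62.79348373413086) 17.858646392822266 z 0.0986626937832028 0.10358337135463236
302 289 97 rect 478.69281005859375 -63.127803802490234 38.44105529785156 38.25812911987305 45.290767669677734 circ (478.8321838378906, -62.84700393676758) 20.04717254638672 z 0.07312304354878307 0.07890866397977958
383 226 330 rect 619.4930419921875 -235.2525634765625 43.66926574707031 45.248966217041016 45.82115936279297 circ (619.1840209960938, -235.1460418701172) 23.184938430786133 z 0.029378520491130433 0.034718993237908835
394 306 734 rect 442.7296142578125 -262.13134765625 65.39550018310547 66.6594009399414 1.135122537612915 circ (442.6520080566406, -261.68048095703125) 33.937339782714844 z 0.014983982409880192 0.019946896692018434
306 222 689 rect 618.9102172851562 -67.69666290283203 58.10490036010742 59.239097595214844 1.500579833984375 circ (619.2135620117188, -67.33326721191406) 30.310646057128906 z 0.11491831
[... 284 characters left out ...]
27084350585938 23.85359764099121 22.500364303588867 9.50575065612793 circ (566.1962890625, 182.99462890625) 12.609519004821777 z 0.07378934368715062 0.07897719047539509
222 275 272 rect 503.96173095703125 114.51980590820312 40.13716506958008 38.072288513183594 4.0831685066223145 circ (503.96759033203125, 113.88981628417969) 20.88517189025879 z 0.01191336858712122 0.01720092916852689
side [ 0.47617482 -0.04741262  0.1       ]
side [ 0.61647136 -0.23848764  0.03      ]
side [ 0.47499109 -0.05512959  0.09498556] [0.03489311 0.0285002  0.01745446] 0.10248323747118149
side [ 0.61541214 -0.23125514  0.02965597] [0.0455302  0.04932754 0.0055826 ] 0.0325944434624057
side table -0.0005844897123470916
```

View pics/crop0.png

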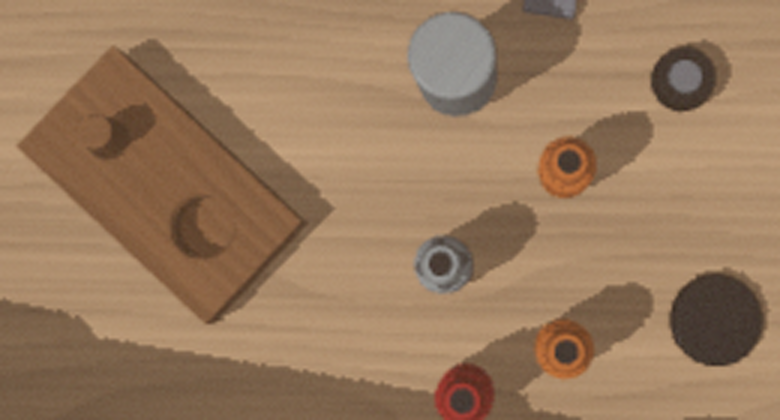

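The crop confirms the picks: the steel jar is at crop (441,264), the black cap with a grey disc on its top at (684,77), and the bore at (205,228). The sizes check out too (heights 99, 29 and 36 mm, diameters 38, 45 and 40 mm). Next I'll write a helper that turns a world target into tool-axis shifts.

```bash
cat >> h.py <<'E'
def to(*targets,yaw=73.46):
    o=get_obs(); R=Rot.from_euler("xyz",o["tool_rot"],degrees=True); p=o["tcp_pos"]
    print("t",round(o["time"],2),"tcp",p.round(4),"rot",o["tool_rot"].round(2),"w",round(o["width"],4),"F",o["ft_force"].round(1))
    for t in targets: print(t,"offset cm",(R.inv().apply(np.array(t)-p)*100).round(2))
    print("ang",(R.inv()*Rot.from_euler("xyz",[180,0,yaw],degrees=True)).as_rotvec(degrees=True).round(2))
E
python3 -c "
from h import *
to((.45,.42,.23),(.53,.2,.23),(.4787,-.063,.23))"
```

```text
t 0.1 tcp [0.185  0.6226 0.2303] rot [1.800e+02 1.000e-01 7.346e+01] w 0.0852 F [ 0.3  0.3 -0.3]
(0.45, 0.42, 0.23) offset cm [-11.88  31.17   0.06]
(0.53, 0.2, 0.23) offset cm [-30.69  45.1    0.09]
(0.4787, -0.063, 0.23) offset cm [-57.36  47.67   0.14]
ang [ 0.   0.1 -0. ]
```

Emit:
send_rows(hand=[8.5,8.5,8.5,8.5,8.5], offset=[[-1.5,4.5,0],[-3,9,0],[-5,13.5,0],[-7,18,0],[-9,22.5,0]], angular=[[0,0,0],[0,0,0],[0,0,0],[0,0,0],[0,0,0]], squeeze=50)

```text
time: 0.6
tcp_pos: [0.3764, 0.471, 0.2309]
tool_rot: [-180.0, 0.0, 73.5]
ft_force: [0.4, 0.1, -0.5]
width: 0.0847
```

Emit:
send_rows(hand=[8.5,8.5,8.5,8.5,8.5], offset=[[-2,4.5,0],[-4.5,8.5,0],[-7.5,12.2,0],[-11,15.5,0],[-15,18.5,0]], angular=[[0,0,0],[0,0,0],[0,0,0],[0,0,0],[0,0,0]])

```text
time: 1.1
tcp_pos: [0.5106, 0.2746, 0.2307]
tool_rot: [-180.0, 0.0, 73.5]
ft_force: [0.3, 0.0, -0.0]
width: 0.0852
```

Emit:
send_rows(hand=[8.5,8.5,8.5,8.5,8.5], offset=[[-4,2,0],[-8.5,3.5,0],[-13,4.5,0],[-18,5,0],[-22.5,5.5,0]], angular=[[0,0,0],[0,0,0],[0,0,0],[0,0,0],[0,0,0]])

```text
time: 1.6
tcp_pos: [0.4976, 0.0424, 0.2309]
tool_rot: [-180.0, 0.0, 73.4]
ft_force: [0.9, -0.9, 0.8]
width: 0.085
```

```bash
python3 -c "
from h import *
to((.4787,-.063,.15),(.4787,-.063,.0363))"
```

```text
t 1.6 tcp [0.4976 0.0424 0.2309] rot [-1.7997e+02  2.0000e-02  7.3400e+01] w 0.085 F [ 0.9 -0.9  0.8]
(0.4787, -0.063, 0.15) offset cm [-10.64   1.2    8.09]
(0.4787, -0.063, 0.0363) offset cm [-10.63   1.21  19.46]
ang [-0.03  0.02 -0.06]
```

Emit:
send_rows(hand=[8.5,8.5,8.5,8.5,8.5], offset=[[-4,0.5,0],[-8,0.9,0],[-10.7,1.2,2],[-10.7,1.2,5],[-10.7,1.2,8]], angular=[[0,0,0],[0,0,0],[0,0,0],[0,0,0],[0,0,0]])

```text
time: 2.1
tcp_pos: [0.4794, -0.0622, 0.1507]
tool_rot: [179.9, -0.1, 73.3]
ft_force: [0.4, 0.4, -0.6]
width: 0.0852
```

Emit:
send_rows(hand=[8.5,8.5,8.5,8.5,8.5], offset=[[0,0,0],[0,0,0],[0,0,0],[0,0,0],[0,0,0]], angular=[[0,0,0],[0,0,0],[0,0,0],[0,0,0],[0,0,0]])

```text
time: 2.6
tcp_pos: [0.4803, -0.0609, 0.1525]
tool_rot: [179.9, -0.1, 73.5]
ft_force: [0.4, -0.5, -0.5]
width: 0.0851
```

```bash
python3 -c "
from h import *
to((.4787,-.063,.15),(.4787,-.063,.0363))
p,d=shot('side'); cv2.imwrite('pics/s1.png',cv2.resize(p[120:320,250:500,::-1],None,fx=3,fy=3))"
```

```text
t 2.6 tcp [ 0.4803 -0.0609  0.1525] rot [ 1.7989e+02 -5.0000e-02  7.3470e+01] w 0.0851 F [ 0.4 -0.5 -0.5]
(0.4787, -0.063, 0.15) offset cm [-0.25 -0.1   0.25]
(0.4787, -0.063, 0.0363) offset cm [-0.26 -0.12 11.62]
ang [ 0.11 -0.05  0.01]
```

View pics/s1.png

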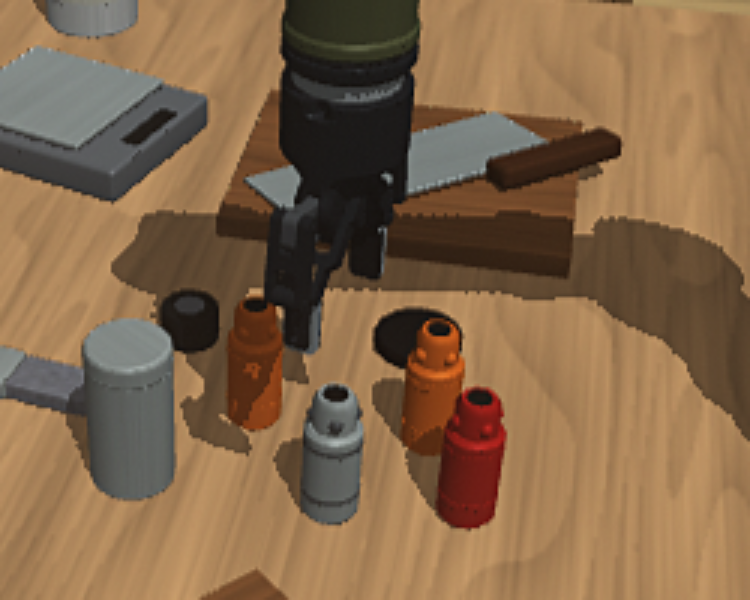

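The side crop shows the gripper centred above the steel jar, with the fingertips at crop (305,345) and (372,275) and the jar mouth at (335,392). There is free room on both finger sides, so I'll descend.

Emit:
send_rows(hand=[8.5,8.5,8.5,8.5,8.5], offset=[[-0.2,-0.1,2.5],[-0.2,-0.1,5],[-0.2,-0.1,7.5],[-0.2,-0.1,10],[-0.2,-0.1,11.5]], angular=[[0,0,0],[0,0,0],[0,0,0],[0,0,0],[0,0,0]])

```text
time: 3.15
tcp_pos: [0.4772, -0.0626, 0.0349]
tool_rot: [-179.9, 0.0, 73.5]
ft_force: [0.9, -0.0, 0.8]
width: 0.0848
```

Emit:
send_rows(hand=[8.5,6,4,3,3], offset=[[0,0,0],[0,0,0],[0,0,0],[0,0,0],[0,0,0]], angular=[[0,0,0],[0,0,0],[0,0,0],[0,0,0],[0,0,0]], squeeze=40)

```text
time: 3.65
tcp_pos: [0.479, -0.0625, 0.0376]
tool_rot: [179.9, -0.1, 73.5]
ft_force: [-0.2, 0.2, 4.9]
width: 0.0387
```

Emit:
send_rows(hand=[3,3,3,3,3], offset=[[0,0,0],[0,0,0],[0,0,0],[0,0,0],[0,0,0]], angular=[[0,0,0],[0,0,0],[0,0,0],[0,0,0],[0,0,0]])

```text
time: 4.15
tcp_pos: [0.479, -0.0625, 0.0376]
tool_rot: [179.9, -0.1, 73.5]
ft_force: [-0.7, 0.9, 6.1]
width: 0.0388
```

```bash
python3 -c "
from h import *
to((.4787,-.063,.0363))"
```

```text
t 4.15 tcp [ 0.479  -0.0625  0.0376] rot [ 1.7989e+02 -7.0000e-02  7.3470e+01] w 0.0388 F [-0.7  0.9  6.1]
(0.4787, -0.063, 0.0363) offset cm [-0.06 -0.02  0.13]
ang [ 0.11 -0.07  0.01]
```

Emit:
send_rows(hand=[3,3,3,3,3], offset=[[0,0,-1],[0,0,-3],[0,0,-5.5],[0,0,-7.5],[0,0,-8]], angular=[[0,0,0],[0,0,0],[0,0,0],[0,0,0],[0,0,0]])

```text
time: 4.65
tcp_pos: [0.4794, -0.0629, 0.1188]
tool_rot: [179.8, -0.1, 73.4]
ft_force: [1.0, 0.2, -1.8]
width: 0.0391
```

Emit:
send_rows(hand=[3,3,3,3,3], offset=[[2,-0.3,0],[6,-0.9,0],[10.5,-1.5,0],[15,-2.2,0],[17.5,-2.6,0]], angular=[[0,0,0],[0,0,0],[0,0,0],[0,0,0],[0,0,0]])

```text
time: 5.15
tcp_pos: [0.5021, 0.1168, 0.1155]
tool_rot: [-179.9, -0.0, 73.7]
ft_force: [0.4, -0.5, -1.4]
width: 0.0387
```

Emit:
send_rows(hand=[3,3,3,3,3], offset=[[0,0,0.5],[0,0,1.5],[0,0,2.5],[0,0,3],[0,0,3]], angular=[[0,0,0],[0,0,0],[0,0,0],[0,0,0],[0,0,0]])

```text
time: 5.65
tcp_pos: [0.5019, 0.1109, 0.085]
tool_rot: [-179.9, 0.1, 73.3]
ft_force: [-0.2, -0.5, -2.9]
width: 0.0381
```

```bash
python3 -c "
from h import *
to((.5043,.113,.0496))
p,d=shot('side'); cv2.imwrite('pics/s2.png',cv2.resize(p[220:420,210:460,::-1],None,fx=3,fy=3))"
```

```text
t 5.65 tcp [0.5019 0.1109 0.085 ] rot [-1.7989e+02  1.0000e-01  7.3330e+01] w 0.0381 F [-0.2 -0.5 -2.9]
(0.5043, 0.113, 0.0496) offset cm [0.27 0.18 3.54]
ang [-0.11  0.1  -0.13]
```

View pics/s2.png

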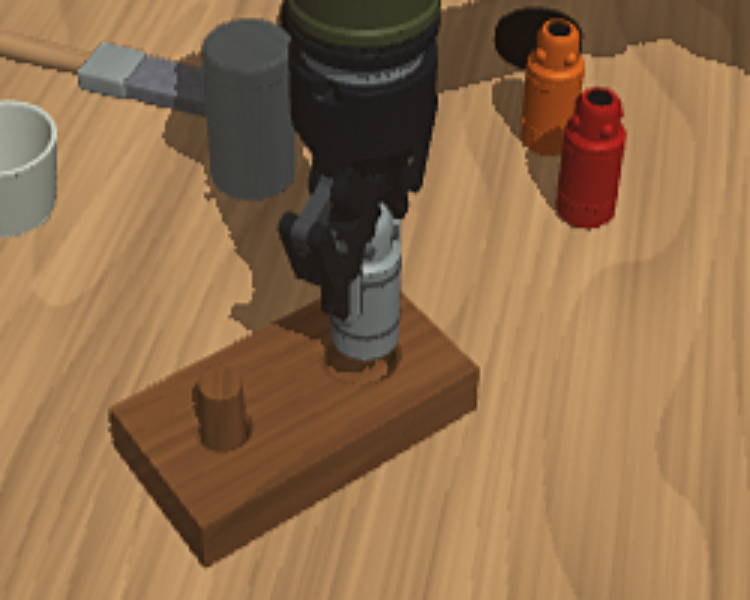

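The side crop shows the jar upright in the gripper, its foot near crop (365,350), just above the bore (365,370). I'll take out the 3 mm residual and recheck before lowering.

Emit:
send_rows(hand=[3,3,3,3,3], offset=[[0.2,0.2,0],[0.2,0.2,0.3],[0.2,0.2,0.3],[0.2,0.2,0.3],[0.2,0.2,0.3]], angular=[[0,0,0],[0,0,0],[0,0,0],[0,0,0],[0,0,0]])

```text
time: 6.2
tcp_pos: [0.5054, 0.1139, 0.0834]
tool_rot: [180.0, -0.0, 73.5]
ft_force: [-0.0, -0.8, -1.9]
width: 0.039
```

```bash
python3 -c "
from h import *
to((.5043,.113,.0496))"
```

```text
t 6.2 tcp [0.5054 0.1139 0.0834] rot [ 1.7999e+02 -1.0000e-02  7.3460e+01] w 0.039 F [-0.  -0.8 -1.9]
(0.5043, 0.113, 0.0496) offset cm [-0.11 -0.08  3.38]
ang [ 0.01 -0.01 -0.  ]
```

Emit:
send_rows(hand=[3,3,3,3,3], offset=[[-0.1,-0.1,0.4],[-0.1,-0.1,0.8],[-0.1,-0.1,1.1],[-0.1,-0.1,1.4],[-0.1,-0.1,1.6]], angular=[[0,0,0],[0,0,0],[0,0,0],[0,0,0],[0,0,0]])

```text
time: 6.7
tcp_pos: [0.504, 0.1131, 0.0669]
tool_rot: [-180.0, 0.0, 73.5]
ft_force: [-0.4, 0.1, -2.1]
width: 0.0391
```

```bash
python3 -c "
from h import *
to((.5043,.113,.0496))"
```

```text
t 6.7 tcp [0.504  0.1131 0.0669] rot [-1.7998e+02  2.0000e-02  7.3450e+01] w 0.0391 F [-0.4  0.1 -2.1]
(0.5043, 0.113, 0.0496) offset cm [0.   0.03 1.73]
ang [-0.02  0.02 -0.01]
```

Foot is 7 mm into the bore with no contact force. Continuing.

Emit:
send_rows(hand=[3,3,3,3,3], offset=[[0,0,0.4],[0,0,0.8],[0,0,1.2],[0,0,1.4],[0,0,1.6]], angular=[[0,0,0],[0,0,0],[0,0,0],[0,0,0],[0,0,0]])

```text
time: 7.2
tcp_pos: [0.5041, 0.1131, 0.0511]
tool_rot: [-180.0, 0.0, 73.5]
ft_force: [0.6, 0.3, -0.7]
width: 0.0388
```

Emit:
send_rows(hand=[3,3,3,3,3], offset=[[0,0,0.1],[0,0,0.2],[0,0,0.2],[0,0,0.2],[0,0,0.2]], angular=[[0,0,0],[0,0,0],[0,0,0],[0,0,0],[0,0,0]])

```text
time: 7.7
tcp_pos: [0.5043, 0.1132, 0.0496]
tool_rot: [180.0, -0.0, 73.5]
ft_force: [0.1, -0.2, 2.2]
width: 0.0388
```

Floor contact came exactly at the predicted height. Releasing and rising.

Emit:
send_rows(hand=[5,7,7.5,7.5,7.5], offset=[[0,0,0],[0,0,0],[0,0,0],[0,0,0],[0,0,0]], angular=[[0,0,0],[0,0,0],[0,0,0],[0,0,0],[0,0,0]])

```text
time: 8.2
tcp_pos: [0.5042, 0.1132, 0.0493]
tool_rot: [180.0, -0.0, 73.5]
ft_force: [-1.1, 0.6, -0.5]
width: 0.0751
```

Emit:
send_rows(hand=[7.5,7.5,7.5,7.5,7.5], offset=[[0,0,-2],[0,0,-6],[0,0,-10],[0,0,-14],[0,0,-17]], angular=[[0,0,0],[0,0,0],[0,0,0],[0,0,0],[0,0,0]])

```text
time: 8.7
tcp_pos: [0.5048, 0.1132, 0.2222]
tool_rot: [179.9, -0.1, 73.4]
ft_force: [0.3, 0.7, -1.6]
width: 0.0752
```

```bash
python3 -c "
from h import *
to((.6193,-.2352,.2),(.6193,-.2352,.06))"
```

```text
t 8.7 tcp [0.5048 0.1132 0.2222] rot [ 1.7987e+02 -1.1000e-01  7.3440e+01] w 0.0752 F [ 0.3  0.7 -1.6]
(0.6193, -0.2352, 0.2) offset cm [-30.14  20.9    2.21]
(0.6193, -0.2352, 0.06) offset cm [-30.16  20.87  16.21]
ang [ 0.13 -0.11 -0.02]
```

Emit:
send_rows(hand=[7.5,7.5,7.5,7.5,7.5], offset=[[-3,2,0],[-6.5,4.5,0],[-10,7,0],[-14,9.7,0],[-18,12.5,0]], angular=[[0,0,0],[0,0,0],[0,0,0],[0,0,0],[0,0,0]])

```text
time: 9.2
tcp_pos: [0.5731, -0.0964, 0.2196]
tool_rot: [180.0, -0.0, 73.5]
ft_force: [-0.0, -0.1, -0.2]
width: 0.0752
```

Emit:
send_rows(hand=[7.5,7.5,7.5,7.5,7.5], offset=[[-4,2.8,0],[-8,5.5,0],[-12,8.4,1],[-12,8.4,4],[-12,8.4,7]], angular=[[0,0,0],[0,0,0],[0,0,0],[0,0,0],[0,0,0]])

```text
time: 9.7
tcp_pos: [0.619, -0.2371, 0.1486]
tool_rot: [179.9, 0.1, 73.2]
ft_force: [-0.1, 0.6, 0.2]
width: 0.0751
```

Emit:
send_rows(hand=[7.5,7.5,7.5,7.5,7.5], offset=[[0,0,2],[0,0,4],[0,0,6],[0,0,8],[0,0,8]], angular=[[0,0,0],[0,0,0],[0,0,0],[0,0,0],[0,0,0]])

```text
time: 10.2
tcp_pos: [0.6169, -0.2328, 0.0659]
tool_rot: [-179.7, 0.0, 73.5]
ft_force: [-0.0, -0.7, -0.0]
width: 0.0751
```

```bash
python3 - <<'E'
from h import *
to((.6193,-.2352,.04),(.6193,-.2352,.005))
p,d=shot('top'); C=cloud("top",d); q,_=shot('side')
s=C[235:305,190:260].reshape(-1,3)
for zl,zh in((.098,.125),(.078,.096)):
    t=s[(s[:,2]>zl)&(s[:,2]<zh)]; print(len(t),t.mean(0),cv2.minEnclosingCircle(t[:,:2].astype(np.float32)*1000) if len(t) else 0, t[:,2].max() if len(t) else 0)
a=cv2.resize(p[190:310,160:280],(400,400)); b=cv2.resize(q[180:280,270:370],(400,400))
cv2.imwrite('pics/s3.png',np.hstack([a,b])[...,::-1])
E
```

```text
t 10.2 tcp [ 0.6169 -0.2328  0.0659] rot [-179.65    0.     73.46] w 0.0751 F [-0.  -0.7 -0. ]
(0.6193, -0.2352, 0.04) offset cm [-0.16  0.32  2.59]
(0.6193, -0.2352, 0.005) offset cm [-0.16  0.34  6.09]
ang [-0.35  0.    0.  ]
187 [0.50356033 0.11122913 0.10983444] ((504.1955261230469, 112.52930450439453), 17.175426483154297) 0.11604925148291545
103 [0.50262025 0.10443133 0.08581253] ((526.5897827148438, 136.88314819335938), 53.12922668457031) 0.09521390627686355
```

View pics/s3.png

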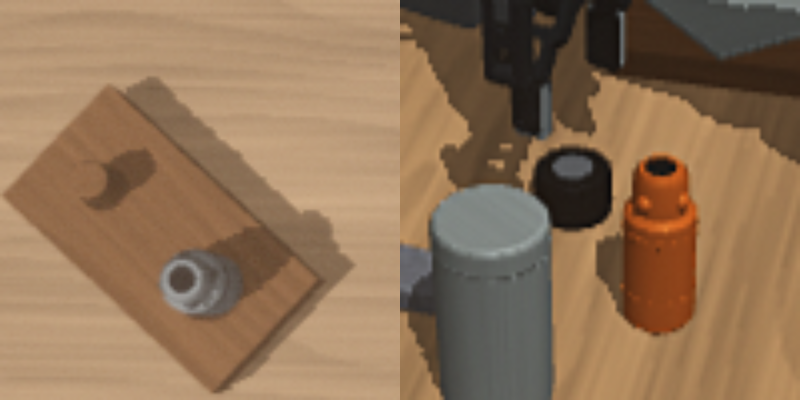

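The left crop shows the jar standing upright in the bore, its neck centre measured at (504.2, 112.5) mm and its top at 112 mm, as it should be. The right crop shows the gripper directly over the cap at (573,165).

Emit:
send_rows(hand=[7.5,7.5,7.5,7.5,7.5], offset=[[-0.1,0.2,1.5],[-0.1,0.2,3],[-0.1,0.2,4],[-0.1,0.2,4],[-0.1,0.2,4]], angular=[[0,0,0],[0,0,0],[0,0,0],[0,0,0],[0,0,0]])

```text
time: 10.8
tcp_pos: [0.6204, -0.2355, 0.0289]
tool_rot: [-180.0, 0.0, 73.5]
ft_force: [0.6, 0.4, 0.2]
width: 0.0754
```

```bash
python3 -c "
from h import *
to((.6193,-.2352,.008))"
```

```text
t 10.8 tcp [ 0.6204 -0.2355  0.0289] rot [-1.7995e+02  1.0000e-02  7.3450e+01] w 0.0754 F [0.6 0.4 0.2]
(0.6193, -0.2352, 0.008) offset cm [-0.01 -0.11  2.09]
ang [-0.05  0.01 -0.01]
```

Emit:
send_rows(hand=[7.5,7.5,7.5,7.5,7.5], offset=[[0,-0.1,0.6],[0,-0.1,1.2],[0,-0.1,1.7],[0,-0.1,2.1],[0,-0.1,2.1]], angular=[[0,0,0],[0,0,0],[0,0,0],[0,0,0],[0,0,0]])

```text
time: 11.3
tcp_pos: [0.6192, -0.235, 0.0074]
tool_rot: [-179.9, -0.0, 73.5]
ft_force: [-0.3, 1.3, 0.2]
width: 0.0749
```

Emit:
send_rows(hand=[6,5,4.6,4,4], offset=[[0,0,0],[0,0,0],[0,0,0],[0,0,0],[0,0,0]], angular=[[0,0,0],[0,0,0],[0,0,0],[0,0,0],[0,0,0]], squeeze=50)

```text
time: 11.8
tcp_pos: [0.6203, -0.2354, 0.0091]
tool_rot: [179.9, -0.0, 73.5]
ft_force: [0.7, -0.4, 3.9]
width: 0.0447
```

Emit:
send_rows(hand=[4,4,4,4,4], offset=[[0,0,0],[0,0,0],[0,0,0],[0,0,0],[0,0,0]], angular=[[0,0,0],[0,0,0],[0,0,0],[0,0,0],[0,0,0]])

```text
time: 12.3
tcp_pos: [0.6202, -0.2354, 0.009]
tool_rot: [179.9, -0.0, 73.5]
ft_force: [-0.6, 0.7, 5.5]
width: 0.0446
```

```bash
python3 -c "
from h import *
to((.6193,-.2352,.008))"
```

```text
t 12.3 tcp [ 0.6202 -0.2354  0.009 ] rot [ 1.7993e+02 -1.0000e-02  7.3460e+01] w 0.0446 F [-0.6  0.7  5.5]
(0.6193, -0.2352, 0.008) offset cm [-0.01 -0.09  0.1 ]
ang [ 0.07 -0.01 -0.  ]
```

Cap gripped (opening 44.6 mm, TCP 9.0 mm above the rim). Expected TCP heights are 0.109 at rest on the nubs and 0.097 fully home.

Emit:
send_rows(hand=[4,4,4,4,4], offset=[[0,0,-3],[0,0,-7],[0,0,-12],[0,0,-16],[0,0,-19]], angular=[[0,0,0],[0,0,0],[0,0,0],[0,0,0],[0,0,0]])

```text
time: 12.8
tcp_pos: [0.6201, -0.2355, 0.201]
tool_rot: [179.9, -0.0, 73.4]
ft_force: [-0.3, -0.2, 1.0]
width: 0.0444
```

Emit:
send_rows(hand=[4,4,4,4,4], offset=[[3,-2,0],[7,-4.9,0],[11,-7.7,0],[15,-10.5,0],[18.5,-13,0]], angular=[[0,0,0],[0,0,0],[0,0,0],[0,0,0],[0,0,0]])

```text
time: 13.3
tcp_pos: [0.5464, -0.0181, 0.1977]
tool_rot: [-179.9, -0.0, 73.5]
ft_force: [0.7, 0.7, -0.5]
width: 0.0445
```

Emit:
send_rows(hand=[4,4,4,4,4], offset=[[4,-2.8,0],[7.5,-5.2,0],[10.3,-7,0],[11.6,-7.9,0],[11.6,-7.9,0]], angular=[[0,0,0],[0,0,0],[0,0,0],[0,0,0],[0,0,0]])

```text
time: 13.8
tcp_pos: [0.5037, 0.116, 0.1977]
tool_rot: [-179.9, -0.0, 73.8]
ft_force: [-0.1, 0.0, -0.8]
width: 0.0446
```

```bash
python3 -c "
from h import *
to((.505,.1128,.125))"
```

```text
t 13.8 tcp [0.5037 0.116  0.1977] rot [-1.7992e+02 -2.0000e-02  7.3780e+01] w 0.0446 F [-0.1  0.  -0.8]
(0.505, 0.1128, 0.125) offset cm [-0.27  0.22  7.27]
ang [-0.08 -0.02  0.32]
```

Emit:
send_rows(hand=[4,4,4,4,4], offset=[[-0.2,0.2,2],[-0.2,0.2,4],[-0.2,0.2,6],[-0.2,0.2,6.8],[-0.2,0.2,6.8]], angular=[[0,0,0],[0,0,0],[0,0,0],[0,0,0],[0,0,0]])

```text
time: 14.3
tcp_pos: [0.5058, 0.1088, 0.1291]
tool_rot: [-179.9, 0.1, 73.4]
ft_force: [0.6, 0.2, -0.6]
width: 0.0445
```

Emit:
send_rows(hand=[4,4,4,4,4], offset=[[0,0,0],[0,0,0],[0,0,0],[0,0,0],[0,0,0]], angular=[[0,0,0],[0,0,0],[0,0,0],[0,0,0],[0,0,0]])

```text
time: 14.8
tcp_pos: [0.5066, 0.1105, 0.1307]
tool_rot: [180.0, -0.0, 73.5]
ft_force: [0.2, -0.4, -0.2]
width: 0.0445
```

```bash
python3 -c "
from h import *
to((.505,.1128,.109))
p,d=shot('side'); cv2.imwrite('pics/s4.png',cv2.resize(p[250:370,240:390,::-1],None,fx=4,fy=4))"
```

```text
t 14.8 tcp [0.5066 0.1105 0.1307] rot [ 1.7997e+02 -3.0000e-02  7.3460e+01] w 0.0445 F [ 0.2 -0.4 -0.2]
(0.505, 0.1128, 0.109) offset cm [ 0.17 -0.22  2.17]
ang [ 0.03 -0.03  0.  ]
```

View pics/s4.png

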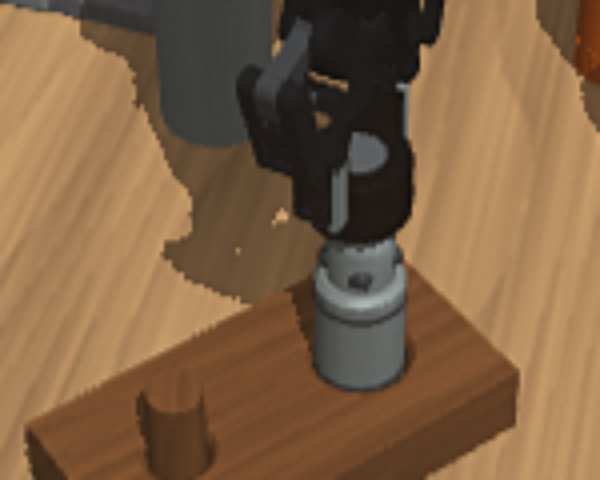

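The side crop shows the cap held level above the neck, its top disc at (367,152) and the jar axis near x=361. I'll check the lateral offset by ray casting before lowering.

```bash
python3 - <<'E'
from h import *
f=np.load("/tmp/side.npz")
K,e,R,m=cam("side")
def proj(P):
    c=R.T@(np.array(P)-e); return K[0,2]+K[0,0]*c[0]/-c[2], K[1,2]-K[1,1]*c[1]/-c[2]
crop=lambda P:[round(float(x),1) for x in((proj(P)[0]-240)*4,(proj(P)[1]-250)*4)]
print("disc ray",ray("side",240+367/4,250+152/4,.1517))
for z in(.012,.087,.112): print("jar axis at",z,crop((.5042,.1128,z)))
for P in((.5066,.1105),(.505,.1128)): print("cap top",crop((*P,.1517)))
E
```

```text
disc ray [0.49857219 0.11149855 0.1517    ]
jar axis at 0.012 [350.6, 382.5]
jar axis at 0.087 [351.8, 264.2]
jar axis at 0.112 [352.2, 222.1]
cap top [348.3, 147.4]
cap top [350.9, 151.7]
```

Part of the cap's disc is hidden by the finger pad. Going by the right edges (cap 412, jar 407), the cap centre is about 359 and the jar axis 361, which fits the small planned correction. Applying it and lowering while watching lateral force.

Emit:
send_rows(hand=[4,4,4,4,4], offset=[[0.1,-0.1,0],[0.2,-0.2,0],[0.2,-0.2,0.3],[0.2,-0.2,0.6],[0.2,-0.2,0.6]], angular=[[0,0,0],[0,0,0],[0,0,0],[0,0,0],[0,0,0]])

```text
time: 15.35
tcp_pos: [0.5046, 0.1127, 0.1236]
tool_rot: [-179.9, 0.0, 73.5]
ft_force: [-0.5, 0.3, -0.7]
width: 0.0444
```

Emit:
send_rows(hand=[4,4,4,4,4], offset=[[0,0,0.2],[0,0,0.4],[0,0,0.6],[0,0,0.6],[0,0,0.6]], angular=[[0,0,0],[0,0,0],[0,0,0],[0,0,0],[0,0,0]])

```text
time: 15.85
tcp_pos: [0.5051, 0.1128, 0.1183]
tool_rot: [-180.0, -0.0, 73.4]
ft_force: [1.2, 0.0, 0.1]
width: 0.0446
```

```bash
python3 -c "
from h import *
to((.505,.1128,.109))"
```

```text
t 15.85 tcp [0.5051 0.1128 0.1183] rot [-180.     -0.     73.45] w 0.0446 F [1.2 0.  0.1]
(0.505, 0.1128, 0.109) offset cm [-0.   -0.01  0.93]
ang [-0.   -0.   -0.01]
```

Emit:
send_rows(hand=[4,4,4,4,4], offset=[[0,0,0.2],[0,0,0.4],[0,0,0.6],[0,0,0.8],[0,0,0.8]], angular=[[0,0,0],[0,0,0],[0,0,0],[0,0,0],[0,0,0]], squeeze=70)

```text
time: 16.35
tcp_pos: [0.5048, 0.1128, 0.1099]
tool_rot: [-180.0, 0.0, 73.5]
ft_force: [0.1, -0.2, -0.7]
width: 0.0442
```

Emit:
send_rows(hand=[4,4,4,4,4], offset=[[0,0,0.1],[0,0,0.2],[0,0,0.2],[0,0,0.2],[0,0,0.2]], angular=[[0,0,0],[0,0,0],[0,0,0],[0,0,0],[0,0,0]])

```text
time: 16.85
tcp_pos: [0.5052, 0.113, 0.1085]
tool_rot: [180.0, -0.0, 73.5]
ft_force: [-0.9, 0.3, 1.9]
width: 0.0443
```

```bash
python3 -c "
from h import *
to((.505,.1128,.109))"
```

```text
t 16.85 tcp [0.5052 0.113  0.1085] rot [ 1.7999e+02 -2.0000e-02  7.3460e+01] w 0.0443 F [-0.9  0.3  1.9]
(0.505, 0.1128, 0.109) offset cm [-0.02 -0.01 -0.05]
ang [ 0.01 -0.02 -0.  ]
```

Contact at the predicted nub height, with small lateral forces. Pressing in 1 mm steps.

Emit:
send_rows(hand=[4,4,4,4,4], offset=[[0,0,0.05],[0,0,0.1],[0,0,0.15],[0,0,0.15],[0,0,0.15]], angular=[[0,0,0],[0,0,0],[0,0,0],[0,0,0],[0,0,0]])

```text
time: 17.35
tcp_pos: [0.5056, 0.1132, 0.1077]
tool_rot: [180.0, -0.1, 73.5]
ft_force: [-1.4, 0.8, 6.1]
width: 0.0443
```

Emit:
send_rows(hand=[4,4,4,4,4], offset=[[0,0,0.05],[0,0,0.1],[0,0,0.15],[0,0,0.15],[0,0,0.15]], angular=[[0,0,0],[0,0,0],[0,0,0],[0,0,0],[0,0,0]])

```text
time: 17.85
tcp_pos: [0.5062, 0.1133, 0.1069]
tool_rot: [179.9, -0.1, 73.5]
ft_force: [-2.1, -0.1, 8.8]
width: 0.0439
```

Emit:
send_rows(hand=[4,4,4,4,4], offset=[[0,-0.05,0.05],[0,-0.1,0.1],[0,-0.1,0.15],[0,-0.1,0.2],[0,-0.1,0.2]], angular=[[0,0,0],[0,0,0],[0,0,0],[0,0,0],[0,0,0]])

```text
time: 18.35
tcp_pos: [0.5046, 0.1133, 0.1038]
tool_rot: [179.9, -0.0, 73.5]
ft_force: [0.1, 0.2, 3.4]
width: 0.0438
```

Emit:
send_rows(hand=[4,4,4,4,4], offset=[[0,0,0.05],[0,0,0.1],[0,0,0.15],[0,0,0.15],[0,0,0.15]], angular=[[0,0,0],[0,0,0],[0,0,0],[0,0,0],[0,0,0]])

```text
time: 18.85
tcp_pos: [0.5035, 0.1128, 0.1011]
tool_rot: [-179.9, 0.1, 73.4]
ft_force: [0.5, -0.5, -1.1]
width: 0.0437
```

The click came (force 8.8 → 3.4 → −1.1 N). Following down to the stop.

Emit:
send_rows(hand=[4,4,4,4,4], offset=[[0,0.1,0.1],[0,0.1,0.2],[0,0.1,0.3],[0,0.1,0.3],[0,0.1,0.3]], angular=[[0,0,0],[0,0,0],[0,0,0],[0,0,0],[0,0,0]])

```text
time: 19.35
tcp_pos: [0.505, 0.1129, 0.0988]
tool_rot: [-180.0, -0.0, 73.5]
ft_force: [-0.5, -0.5, -1.7]
width: 0.0438
```

Emit:
send_rows(hand=[4,4,4,4,4], offset=[[0,0,0.1],[0,0,0.15],[0,0,0.2],[0,0,0.2],[0,0,0.2]], angular=[[0,0,0],[0,0,0],[0,0,0],[0,0,0],[0,0,0]])

```text
time: 19.85
tcp_pos: [0.5057, 0.1134, 0.0977]
tool_rot: [179.9, -0.1, 73.5]
ft_force: [-1.1, 0.7, 5.4]
width: 0.044
```

Emit:
send_rows(hand=[4,4,4,4,4], offset=[[0,0,0.05],[0,0,0.1],[0,0,0.15],[0,0,0.15],[0,0,0.15]], angular=[[0,0,0],[0,0,0],[0,0,0],[0,0,0],[0,0,0]])

```text
time: 20.35
tcp_pos: [0.5062, 0.1135, 0.0976]
tool_rot: [179.9, -0.1, 73.5]
ft_force: [-2.5, 1.3, 12.8]
width: 0.0439
```

Emit:
send_rows(hand=[4,4,4,4,4], offset=[[0,0,0.05],[0,-0.05,0.1],[0,-0.05,0.1],[0,-0.05,0.1],[0,-0.05,0.1]], angular=[[0,0,0],[0,0,0],[0,0,0],[0,0,0],[0,0,0]])

```text
time: 20.85
tcp_pos: [0.5063, 0.1137, 0.0976]
tool_rot: [179.8, -0.2, 73.5]
ft_force: [-4.6, -0.5, 19.0]
width: 0.0442
```

Emit:
send_rows(hand=[4,4,4,4,4], offset=[[0,-0.05,-0.05],[0,-0.05,-0.05],[0,-0.05,-0.05],[0,-0.05,-0.05],[0,-0.05,-0.05]], angular=[[0,0,0],[0,0,0],[0,0,0],[0,0,0],[0,0,0]])

```text
time: 21.35
tcp_pos: [0.5059, 0.1138, 0.0976]
tool_rot: [179.8, -0.2, 73.5]
ft_force: [-3.4, 0.9, 14.9]
width: 0.0442
```

Emit:
send_rows(hand=[4,4,4,4,4], offset=[[0,0,0],[0,0,0],[0,0,0],[0,0,0],[0,0,0]], angular=[[0,0,0],[0,0,0],[0,0,0],[0,0,0],[0,0,0]])

```text
time: 21.85
tcp_pos: [0.5059, 0.1138, 0.0976]
tool_rot: [179.8, -0.2, 73.5]
ft_force: [-2.7, 0.2, 15.7]
width: 0.044
```

```bash
python3 - <<'E'
from h import *
p,d=shot('side'); C=cloud('side',d); to((.505,.1128,.097))
s=C[250:370,290:370]; m=(p[250:370,290:370].max(2)<140)&(s[...,2]>.113)&(np.hypot(s[...,0]-.504,s[...,1]-.113)<.012)
print(m.sum(),np.percentile(s[m][:,2],[25,50,75]) if m.any() else 0)
cv2.imwrite('pics/s5.png',cv2.resize(p[250:370,240:390,::-1],None,fx=4,fy=4))
E
```

```text
t 21.9 tcp [0.5059 0.1138 0.0976] rot [ 1.7983e+02 -1.7000e-01  7.3450e+01] w 0.0438 F [-2.2  0.4 14.4]
(0.505, 0.1128, 0.097) offset cm [-0.12 -0.06  0.05]
ang [ 0.17 -0.17 -0.01]
84 [0.1177293  0.11832453 0.11923013]
```

View pics/s5.png

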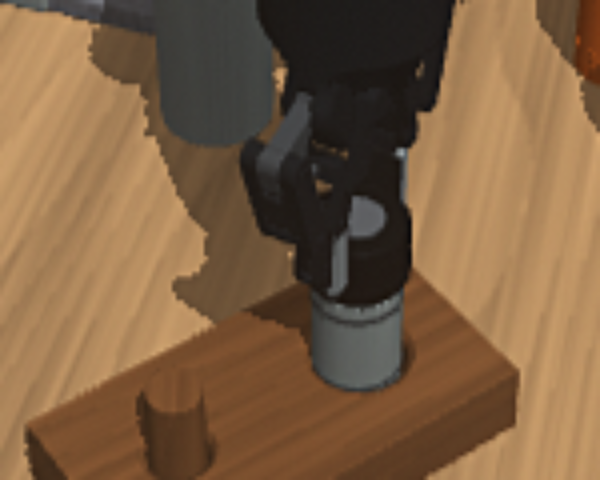

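The cap is level and home: its top is measured at 118 mm (118 expected), its rim is just over the jar shoulder at crop (360,300), and the jar is down in the bore. The push is steady at about 15 N, so I'm handing in.

```bash
python3 -c "
from h import *
print(job_done()); o=get_obs(); print(o['time'],o['tcp_pos'],o['ft_force'])"
```

```text
the job is handed in; nothing more can be done
None
the job is handed in; nothing more can be done
```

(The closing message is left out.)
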